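# Book in a specimen transport case: lid open on its stop, scan the label inside

### The arm

A 6-joint arm with a two-finger parallel gripper is mounted at the origin on the work surface; the furniture and walls round the work are solid. World frame = base frame: x ahead of the robot, y to its left, z up, the work surface at z = 0. Lengths are in m, angles in rad, forces in N, time in s.
With the tool pointing down it reaches from about 0.225 to 0.875 m from the base axis. Payload 3.4 kg.
Tool frame: the origin (TCP) lies on the mounting face of the last link; the fingertips stand 173 mm ahead of it and the grasp point (between the pads) lies 155 mm ahead of it; z points along the fingers, y is the line along which they close (so a half turn about z gives the same grasp; the last joint's range is limited). The gripper opens to 85 mm and grips with 20 to 120 N. Pads are 22 mm wide; open, the fingers measure 114 mm over their backs; the gripper's body (76 mm by 85 mm) begins 54 mm behind the grasp point. The pads swing forward as they close: fully open they stand 13 mm farther back than shut.
Start: joints at [1.184, 0.276, 1.505, -0, 1.361, -0.121], TCP at [0.151, 0.555, 0.405] pointing down, gripper open.
Joint ranges: [-2.89, 2.89], [-0.75, 2.08], [0.22, 2.7], [-1.18, 4.32], [0.11, 2.71], [-2.7, 2.7]. Speed limits (rad/s): [2.57, 2.57, 3.14, 3.14, 3.14, 3.14].

### API

Orientations are given as a unit quaternion [w, x, y, z].
In Python, from rig import manip gives the robot as it stands.
- The arm moves only by the tool carry_out, never from a script. Its arguments are lists of equal length, an entry for each row: "linear": the shift along the world's x, y, z each as a share of 500 mm, from -1 to 1, a list of three; "angular": the turn, a rotation vector about the world's x, y, z each as a share of 0.08 rad, from -1 to 1, a list of three; "hand": the opening, from 0 (shut) to 1 (fully open). In form: {"linear": [[x, y, z], ...], "angular": [[rx, ry, rz], ...], "hand": [hand, ...]}. A call has 1 to 8 rows; each row shifts and turns the commanded pose from where the row before left it; what a row does not reach is not made up. A row lasts 1/12 s, in which the tool goes at most 41.7 mm and 7.16 degrees, less where a joint would pass 70% of its speed; a pose out of reach is approached as far as the arm can. A call with a number of a shift or a turn outside -1 to 1 is refused whole. A call with a gripper value outside its range is refused whole. The fingers move at their own pace and stop on an object; "force" is the grip in N (left out, the last holds). Time passes only in rows, so rows that do not move let the fingers close. It gives the time, the measured TCP pose, the force, the opening and the grip force at its end, in the units of the state.
- manip.get_state(): the state, without advancing time (a new reading comes with each control period).
- manip.get_image(name): name is "scene" or "top" or "wrist"; returns the picture (400x640x3 uint8, red, green, blue); there is no depth.
- manip.camera_params(name): a dict with "fx", "fy", "cx", "cy" (pixels), "view" (4x4, takes a point from world to camera coordinates); the wrist camera has in their place "hand_eye" (4x4, takes a point from camera to tool coordinates, whose origin is the TCP and whose axes are the flange's). Camera axes: x right, y down, z forward; pixel columns grow to the right and rows downward; lengths in m; the calibration is good to about 2 mm. A picture is of the moment at which its call begins: read the wrist's pose just before it. camera_params takes no time and is no camera call.
- manip.sign_off(): hands the job in; it is judged then, once.
The state is a dict: "clock": time; "qpos": joint angles; "qd": joint speeds; "effort": joint torques, N m; "position": TCP position; "ee_rot": TCP orientation; "contact_force": force on the tool from outside, world axes, zero at the start; "moment": the same for the moment, N m; "width": finger opening in m; "gripper_force": force on a finger pad.
Only numpy, scipy, OpenCV 4.12 (cv2) and the standard library are available. Lean on these libraries where they do the work, as an engineer would, in place of code of your own. Each camera call takes 0.05 s, during which the arm holds its last target. There are 200 camera calls.

### The job

Book in the transport case that has just arrived: its clasps are undone and the lid stands ajar, so lift the lid by the lip at its front and swing it gently all the way back until it rests on its stop. Then take the barcode reader from its charging stand and hold it steady for a good second about 10 cm in front of the barcode label inside the lid, pointing squarely at the middle of the bars. Finally lay the reader back on its stand, right way up and lengthwise as it lay, without dropping it, and leave the case open and the bottles and the tube rack beside the work where they stand.

Things in the scene. Friction and masses are not known exactly. Their poses are not given: they have to be found in the camera images.
- case: Specimen transport case that stands fast on the bench: pale grey tub with dark blue lid, 160 deep (x) x 180 wide (y), rim 90 high, 116 high with the lid closed. Origin: centre of its underside; its x axis points from the front (lip, two undone clasps) to the back (hinge), z up. Tubes in grey foam inside, caps up to 102 above the bench.
- case_lid (a joint): Lid's hinge angle in rad: 0 closed, growing as the lid lifts; the stop is at 1.85 (lid a little beyond upright, leaning back). It starts ajar, at 0.4 to 0.65. The hinge is stiff and holds the lid at any angle, so it must be pushed right onto its stop; that takes about 4 N at the lip.
- lid_hinge (a point): Middle of the hinge line, which runs along the case's y at the back rim: 80 behind the case's origin and 90 above the bench. Its axes turn with the lid: closed they are those of the case, the lid reaching along -x; z is the outside of the lid. The lid is a shell 26 high with 5 walls, its front wall 162 from the hinge.
- lid_lip (a point): Underside of the lifting lip: a blue tab 70 wide (y), 8 thick, standing 22 out from the middle of the lid's front wall; this point lies under the tab 174 from the hinge line and 12 in front of the lid's wall. It can be lifted from below with the fingertips; there is free space below it in front of the tub. Axes as lid_hinge.
- barcode (a point): Middle of the black barcode on the white label on the inner face of the lid, 80 from the hinge line; bars 28 x 70, label 52 x 88. Axes as lid_hinge: the barcode faces its -z side; with the lid on its stop it faces the front of the case and a little upward (16 degrees), about 165 above the bench.
- stand: Black charging stand fixed to the bench, round foot 86 across, column, level top rail 110 (x) x 26 (y) and 10 thick, narrower than the reader, its top 100 above the origin, which is the centre of the underside.
- reader: Light grey barcode reader, loose, 134 long (x), 130 g, lying on the stand; handle 30 wide and 26 high, from x -66 to +18, and a head 42 wide and 34 high from x +18 to +66 with a dark red window at its +x end. Origin: centre of the underside, which lies on the stand's top; z up. It reads by itself, along its +x axis, at 60 to 160 from the window.
- reader_grip (a point): Where to pinch the reader's handle across its 30 width (its y): 8 behind the reader's origin, 16 above its underside; the fingers may reach down past the rail. Axes of the reader.
- reader_window (a point): Centre of the reader's window: x +68, y 0, z +18 from the reader's origin. The reading beam leaves it along +x. Axes of the reader.
- dye_bottle: Bystander: small reagent bottle with black screw cap and a red-banded label, 40 across, 85 high; origin under it.
- yellow_rack: Bystander: grey and yellow tube rack standing upright, 22 x 120 x 73 high; origin under it.
- buffer_bottle: Bystander: white bottle with blue cap, 60 across, 125 high; origin under it.

How it is judged:
On the way, in this order (a step that is already met when the one before it is completed fails the run):
1. the lid rests on its stop (within 0.07 rad) (value of joint case_lid above 1.78 rad), for 0.2 s.
2. the reader is held still for a second, window 60 to 160 mm before the barcode, its axis within 20 mm of the barcode's middle and 0.5 rad of square to it (value of joint case_lid above 1.78 rad and x of barcode in the frame of reader_window between 0.06 and 0.16 m and y of barcode in the frame of reader_window between -0.02 and 0.02 m and z of barcode in the frame of reader_window between -0.02 and 0.02 m and angle between the x axis of reader_window and the z axis of barcode, either way round below 0.5 rad and linear speed of reader below 0.03 m/s and angular speed of reader below 0.2 rad/s), for 1 s.
At the end, for the whole second after the job is handed in: the lid still rests on its stop (within 0.07 rad) and the reader lies at rest on its stand, its origin within 25 mm of the stand's, right way up within 0.1 rad and lengthwise within 0.35 rad (window at either end) (value of joint case_lid above 1.78 rad and horizontal distance between reader and stand below 0.025 m and z of reader in the frame of stand between 0.096 and 0.104 m and angle between reader's own z axis and vertical below 0.1 rad and angle between the x axis of reader and the x axis of stand, either way round below 0.35 rad and linear speed of reader below 0.02 m/s); the robot touches nothing.
It fails at once if the lid is flung, open or shut (over 2.5 rad/s) (velocity of joint case_lid above 2.5 rad/s or velocity of joint case_lid below -2.5 rad/s).
It fails at once if the reader falls free, over 0.7 m/s with no finger on it (linear speed of reader above 0.7 m/s and contact force between the fingers and reader below 0.05 N).
It fails at once if a bottle or the tube rack beside the work is moved over 20 mm or tipped over 0.3 rad (distance of any of dye_bottle, yellow_rack, buffer_bottle from where it was at the start of the episode above 0.02 m or angle between any of dye_bottle, yellow_rack, buffer_bottle's own z axis and vertical above 0.3 rad).
It also fails if it takes over 64 s, if anything falls off the work surface, if the arm or the gripper's body presses on something with over 40 N, if the wrist force passes 120 N, or if a joint passes its speed limit or range.

## Working session

There is one attempt and no reset: what is moved stays moved. The work goes in short steps, Python scripts to look and compute and a tool call to move; the robot and the scene stay as the last step left them, time stands still between calls to the robot, and variables do not carry over. Pictures are saved under pics/ and viewed, at most 10 in all, crops included, and the job is handed in when it is done.

Besides the shell and the picture viewer there is one more tool, called by a JSON object that holds its "op" and its "data". carry_out: Moves the arm, as the interface text tells. Its arguments: {"type":"object","properties":{"linear":{"type":"array"},"angular":{"type":"array"},"hand":{"type":"array"},"force":{"type":"number"}},"required":["linear","angular","hand"]}

```bash
mkdir -p pics
python3 - <<'E'
from rig import manip
import cv2,numpy as np
s=manip.get_state();print(s)
for n in("scene","top"):
    im=manip.get_image(n);cv2.imwrite(f"pics/{n}0.png",im[:,:,::-1]);p=manip.camera_params(n);print(n,p)
print(manip.camera_params("wrist"))
E
```

```text
{'clock': 0.0, 'qpos': array([ 1.18401011e+00,  2.76610229e-01,  1.50614628e+00,  2.14864610e-05,
        1.36068146e+00, -1.21000210e-01]), 'qd': array([-0.00050159,  0.00049313,  0.00259907,  0.00082425,  0.00070337,
        0.00050683]), 'effort': array([-1.89178507e-03, -4.16754842e+01, -2.45801747e+01, -3.77747847e-04,
        1.10471903e-02,  4.82787527e-06]), 'position': array([0.1509559 , 0.55461414, 0.40382548]), 'ee_rot': array([-2.41915331e-04,  1.32504361e-01,  9.91181993e-01, -8.90437988e-04]), 'contact_force': array([ 0.37586964, -0.79488618, -0.92133007]), 'moment': array([ 0.03048869, -0.01274097, -0.03511225]), 'gripper_force': 0.0, 'width': 0.08560855908180724}
scene {'fx': 412.48732764515205, 'fy': 412.48732764515205, 'cx': 314.9300363603271, 'cy': 196.03652338387644, 'view': array([[ 0.02923069,  0.99952622, -0.0096387 , -0.10726594],
       [ 0.78207205, -0.02887446, -0.62251874, -0.36183407],
       [-0.62250211,  0.01065849, -0.78254554,  1.55422895],
       [ 0.        ,  0.        ,  0.        ,  1.        ]])}
top {'fx': 376.19320843400646, 'fy': 376.19320843400646, 'cx': 316.5437033953013, 'cy': 198.2857322144597, 'view': array([[-0.0273454 , -0.99961171,  0.00535387,  0.07859497],
       [-0.98494878,  0.02602908, -0.17087534,  0.529391  ],
       [ 0.17066964, -0.00994594, -0.98527811,  1.17751777],
       [ 0.        ,  0.        ,  0.        ,  1.        ]])}
{'fx': 340.4046380402316, 'fy': 340.4046380402316, 'cx': 318.8382273340609, 'cy': 199.14393400805326, 'hand_eye': array([[ 7.09373906e-05, -9.54112596e-01, -2.99448073e-01,
         7.42165502e-02],
       [ 9.99999780e-01,  2.65190941e-04, -6.08067505e-04,
         7.64190809e-04],
       [ 6.59575782e-04, -2.99447964e-01,  9.54112405e-01,
         3.17139112e-02],
       [ 0.00000000e+00,  0.00000000e+00,  0.00000000e+00,
         1.00000000e+00]])}
```

View pics/scene0.png

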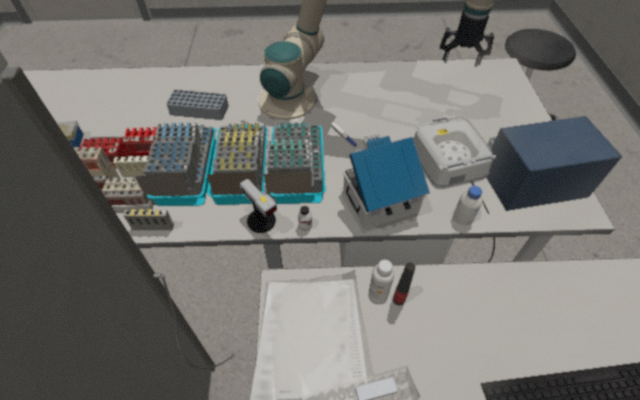

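View pics/top0.png

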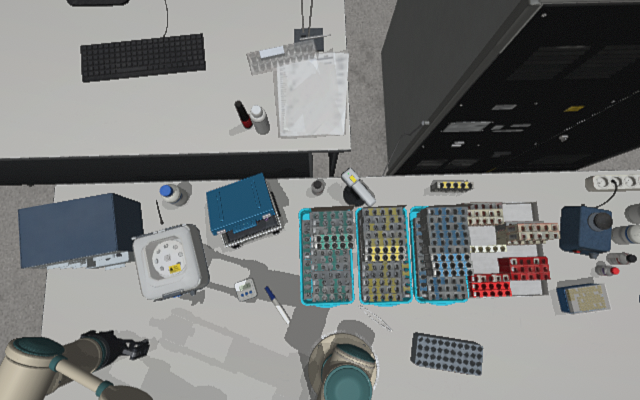

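The scene view shows the blue lid around (390,175), the reader at (258,198) on its stand at (261,222), the dye bottle at (305,217) and the buffer bottle at (468,205). In the top view the lid is around (245,203), the reader at (357,187), the dye bottle at (317,186) and the rack at (452,185).

Run:
```python
import cv2,numpy as np
t=cv2.imread("pics/top0.png");s=cv2.imread("pics/scene0.png")
a=cv2.resize(t[165:255,200:400],None,fx=4,fy=4,interpolation=cv2.INTER_CUBIC)[:, :800]
b=cv2.resize(s[125:245,235:435],None,fx=4,fy=4,interpolation=cv2.INTER_CUBIC)
for im,x0,y0 in((a,200,165),(b,235,125)):
    for i in range(0,200,20):cv2.putText(im,str(x0+i),(i*4,10),0,.35,(0,0,255));cv2.line(im,(i*4,0),(i*4,600),(0,0,255),1) if 0 else cv2.line(im,(i*4,12),(i*4,18),(0,0,255),1)
    for i in range(0,im.shape[0]//4,20):cv2.putText(im,str(y0+i),(0,i*4+4),0,.35,(0,0,255))
cv2.imwrite("pics/a.png",a);cv2.imwrite("pics/b.png",b)
```

```text
(no output)
```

View pics/a.png

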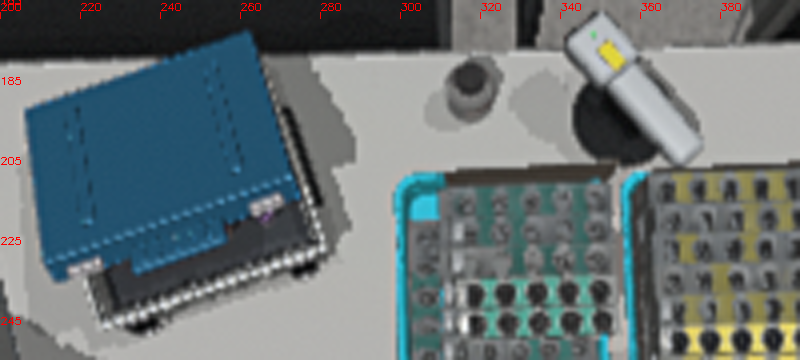

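View pics/b.png

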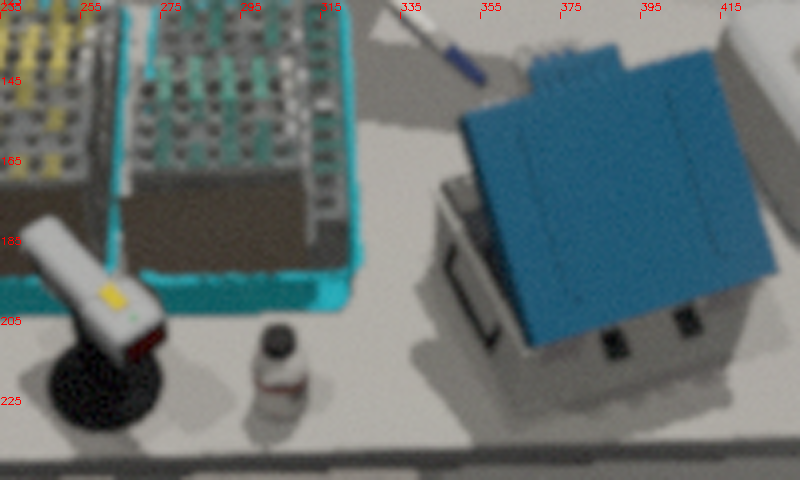

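The top crop gives the lid corners, the lip, the reader ends and the stand foot. The scene crop gives the same lid corners, the reader and the foot. Next I triangulate these.

```bash
cat > h.py <<'E'
from rig import manip
import numpy as np,cv2
from scipy.spatial.transform import Rotation as R
C={n:manip.camera_params(n) for n in("scene","top")}
def ray(n,u,v):
    p=C[n];V=p["view"];d=V[:3,:3].T@np.array([(u-p["cx"])/p["fx"],(v-p["cy"])/p["fy"],1]);o=-V[:3,:3].T@V[:3,3];return o,d
def plane(n,u,v,z):
    o,d=ray(n,u,v);return o+d*(z-o[2])/d[2]
def tri(t,s):
    o1,d1=ray("top",*t);o2,d2=ray("scene",*s)
    k=np.linalg.lstsq(np.c_[d1,-d2],o2-o1,rcond=None)[0]
    a=o1+k[0]*d1;b=o2+k[1]*d2;return (a+b)/2,np.linalg.norm(a-b)
def proj(n,p):
    q=C[n];c=q["view"][:3,:3]@p+q["view"][:3,3];return np.array([q["fx"]*c[0]/c[2]+q["cx"],q["fy"]*c[1]/c[2]+q["cy"]])
E
python3 - <<'E'
from h import *
np.set_printoptions(precision=4,suppress=True)
T=lambda X,Y:(200+X/4,165+Y/4)
S=lambda X,Y:(235+X/4,125+Y/4)
for n,t,s in[("BR",(250,32),(535,345)),("BL",(25,110),(778,270)),("FR",(292,185),(462,118)),("FL",(46,260),(712,50)),
 ("lipR",(228,240),(530,58)),("lipL",(135,272),(612,47)),("lipRroot",(222,220),(532,92)),("tail",(692,152),(38,230)),("headR",(603,12),(128,345)),("headL",(566,42),(163,315)),("dyecap",(470,75),(278,335))]:
    print(n,*tri(T(*t),S(*s)))
print("tubfront floorish",plane("top",*T(105,328),0.09),plane("top",*T(322,250),0.09))
print("tub back bottom",plane("scene",*S(515,420),0),plane("scene",*S(732,365),0))
print("foot",plane("scene",*S(105,383),0.006),plane("top",*T(620,122),.006))
print("dye",plane("scene",*S(278,408),0), "buf",plane("scene",466,220,0))
for p in[(603,12),(566,42)]:print("head",plane("top",*T(*p),.134))
for p in[(682,165),(702,145)]:print("tail",plane("top",*T(*p),.126))
for p in[(25,235),(55,218)]:print("tailS",plane("scene",*S(*p),.126))
for p in[(128,330),(163,303)]:print("headS",plane("scene",*S(*p),.134))
E
```

```text
BR [0.6059 0.2328 0.104 ] 0.0022935355329286276
BL [0.5484 0.4068 0.1043] 0.0020962442662789955
FR [0.4729 0.1914 0.1847] 0.0005833523334208338
FL [0.4234 0.3658 0.1936] 0.00564658704978273
lipR [0.4333 0.2375 0.2004] 0.0062704413657440625
lipL [0.4134 0.3012 0.19  ] 0.00011776436379496665
lipRroot [0.4492 0.2415 0.1839] 0.0007046161999867959
tail [ 0.5002 -0.1054  0.113 ] 0.004216235390886934
headR [ 0.6097 -0.0388  0.1228] 0.008294378377248153
headL [ 0.5867 -0.013   0.1237] 0.0010444964046967048
dyecap [0.5724 0.0615 0.0787] 0.0022273252916303783
tubfront floorish [0.3798 0.3449 0.09  ] [0.435  0.1785 0.09  ]
tub back bottom [0.596  0.2303 0.    ] [0.5533 0.3946 0.    ]
foot [ 0.5571 -0.0654  0.006 ] [ 0.5442 -0.0656  0.006 ]
dye [0.5795 0.0602 0.    ] buf [ 0.5717  0.5318 -0.    ]
head [ 0.6071 -0.0418  0.134 ]
head [ 0.5843 -0.0127  0.134 ]
tail [ 0.4886 -0.0973  0.126 ]
tail [ 0.5035 -0.1133  0.126 ]
tailS [ 0.5158 -0.1091  0.126 ]
tailS [ 0.5011 -0.0896  0.126 ]
headS [ 0.6062 -0.0337  0.134 ]
headS [ 0.5848 -0.0116  0.134 ]
```

```bash
cat >> h.py <<'E'
yaw=.30; X=np.array([np.cos(yaw),np.sin(yaw),0]); Z=np.array([0,0,1.]); Y=np.cross(Z,X)
H=np.array([.565,.313,.09])
def rot(heading,a):  # tool z along heading, a below level, tool y horizontal
    x=np.array([np.cos(heading),np.sin(heading),0]); d=np.cos(a)*x-np.sin(a)*Z
    y=np.cross(Z,x); return R.from_matrix(np.c_[np.cross(y,d),y,d])
def cur(): s=manip.get_state(); q=s["ee_rot"]; return s,R.from_quat([q[1],q[2],q[3],q[0]])
def tip(th,r,off): return H+r*(-np.cos(th)*X+np.sin(th)*Z)+off*(-np.sin(th)*X-np.cos(th)*Z)
def go(p,rt):  # shift in shares, rotvec in shares
    s,c=cur(); return (p-s["position"])/.5,(rt*c.inv()).as_rotvec()/.08
E
python3 - <<'E'
from h import *
np.set_printoptions(precision=4,suppress=True)
rt=rot(yaw,.8);d=rt.as_matrix()[:,2]
p=tip(.56,.166,.03)-.243*d
l,a=go(p,rt);print(p,l,l/16,a,a/16)
print("in 70mm:",.07*d/.5)
prev=None
for th in np.arange(.56,1.9,.1):
    q=tip(th,.166,.011-.006*max(0,(th-.6)/1.25))
    if prev is not None:print(round(th,2),(q-prev)/.5)
    prev=q
E
```

```text
[0.2537 0.2167 0.3271] [ 0.2054 -0.6759 -0.1537] [ 0.0128 -0.0422 -0.0096] [ 0.1871 -9.7601  6.723 ] [ 0.0117 -0.61    0.4202]
in 70mm: [ 0.0932  0.0288 -0.1004]
0.66 [0.0168 0.0052 0.0289]
0.76 [0.0197 0.0061 0.0273]
0.86 [0.0223 0.0069 0.025 ]
0.96 [0.0246 0.0076 0.0225]
1.06 [0.0267 0.0083 0.0197]
1.16 [0.0285 0.0088 0.0167]
1.26 [0.03   0.0093 0.0136]
1.36 [0.0311 0.0096 0.0103]
1.46 [0.032  0.0099 0.0069]
1.56 [0.0325 0.01   0.0034]
1.66 [ 0.0326  0.0101 -0.0001]
1.76 [ 0.0325  0.01   -0.0036]
1.86 [ 0.0319  0.0099 -0.0071]
```

{"op": "carry_out", "data": {"linear": [[0.013, -0.042, -0.01], [0.013, -0.042, -0.01], [0.013, -0.042, -0.01], [0.013, -0.042, -0.01], [0.013, -0.042, -0.01], [0.013, -0.042, -0.01], [0.013, -0.042, -0.01], [0.013, -0.042, -0.01]], "angular": [[0.012, -0.61, 0.42], [0.012, -0.61, 0.42], [0.012, -0.61, 0.42], [0.012, -0.61, 0.42], [0.012, -0.61, 0.42], [0.012, -0.61, 0.42], [0.012, -0.61, 0.42], [0.012, -0.61, 0.42]], "hand": [0, 0, 0, 0, 0, 0, 0, 0]}}

```text
clock: 0.77
position: [0.203, 0.3856, 0.3642]
ee_rot: [0.192, -0.004, 0.981, 0.029]
contact_force: [0.3, -0.2, 0.2]
width: 0.0002
gripper_force: 0.0
```

{"op": "carry_out", "data": {"linear": [[0.013, -0.042, -0.01], [0.013, -0.042, -0.01], [0.013, -0.042, -0.01], [0.013, -0.042, -0.01], [0.013, -0.042, -0.01], [0.013, -0.042, -0.01], [0.013, -0.042, -0.01], [0.013, -0.042, -0.01]], "angular": [[0.012, -0.61, 0.42], [0.012, -0.61, 0.42], [0.012, -0.61, 0.42], [0.012, -0.61, 0.42], [0.012, -0.61, 0.42], [0.012, -0.61, 0.42], [0.012, -0.61, 0.42], [0.012, -0.61, 0.42]], "hand": [0, 0, 0, 0, 0, 0, 0, 0]}}

```text
clock: 1.43
position: [0.2545, 0.218, 0.3244]
ee_rot: [0.372, -0.14, 0.916, 0.057]
contact_force: [1.3, -0.6, 0.3]
width: -0.0
gripper_force: 0.0
```

Run:
```python
from h import *
np.set_printoptions(precision=4,suppress=True)
rt=rot(yaw,.8);d=rt.as_matrix()[:,2]
l,a=go(tip(.56,.166,.03)-.173*d,rt);s=manip.get_state();print(l,a,s["position"],s["qpos"],s["contact_force"],s["clock"])
im=manip.get_image("scene");cv2.imwrite("pics/s2.png",cv2.resize(im[60:240,235:475,::-1],None,fx=3,fy=3,interpolation=cv2.INTER_CUBIC))
```

```text
[ 0.0916  0.0262 -0.095 ] [-0.0142  0.0189 -0.0524] [0.2545 0.218  0.3244] [ 0.6272 -0.1534  2.3575 -0.873   0.2928 -0.4836] [ 1.3235 -0.6075  0.2716] 1.4333
```

View pics/s2.png

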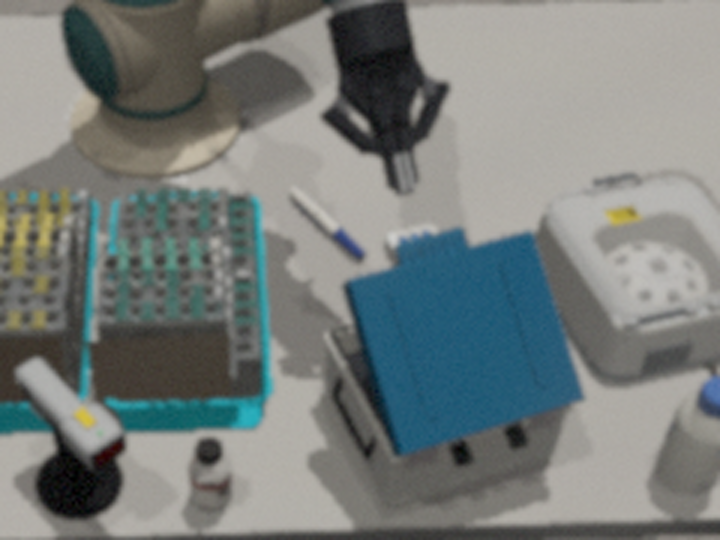

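The closed fingertips are at crop (403,188) in front of the lip, whose middle is at about (435,240). The lid has not moved and the path is clear.

{"op": "carry_out", "data": {"linear": [[0.0155, 0.0045, -0.016], [0.0155, 0.0045, -0.016], [0.0155, 0.0045, -0.016], [0.0155, 0.0045, -0.016], [0.0155, 0.0045, -0.016], [0.015, 0.004, -0.015], [0, 0, 0], [0, 0, 0]], "angular": [[0, 0, 0], [0, 0, 0], [0, 0, 0], [0, 0, 0], [0, 0, 0], [0, 0, 0], [0, 0, 0], [0, 0, 0]], "hand": [0, 0, 0, 0, 0, 0, 0, 0]}}

```text
clock: 2.15
position: [0.3049, 0.2301, 0.2919]
ee_rot: [0.363, -0.14, 0.919, 0.058]
contact_force: [0.1, 0.2, -0.2]
width: 0.0002
gripper_force: 0.0
```

{"op": "carry_out", "data": {"linear": [[0.005, 0.0015, 0.008], [0.005, 0.0015, 0.008], [0.005, 0.0015, 0.008], [0.005, 0.0015, 0.008], [0, 0, 0], [0, 0, 0]], "angular": [[0, 0, 0], [0, 0, 0], [0, 0, 0], [0, 0, 0], [0, 0, 0], [0, 0, 0]], "hand": [0, 0, 0, 0, 0, 0]}}

```text
clock: 2.65
position: [0.3139, 0.2328, 0.308]
ee_rot: [0.363, -0.14, 0.919, 0.058]
contact_force: [-0.9, -0.4, -0.3]
width: 0.0004
gripper_force: 0.1
```

{"op": "carry_out", "data": {"linear": [[0.0056, 0.0017, 0.0096], [0.0056, 0.0017, 0.0096], [0.0056, 0.0017, 0.0096], [0, 0, 0]], "angular": [[0, 0, 0], [0, 0, 0], [0, 0, 0], [0, 0, 0]], "hand": [0, 0, 0, 0]}}

```text
clock: 2.98
position: [0.3223, 0.2351, 0.3221]
ee_rot: [0.363, -0.14, 0.92, 0.057]
contact_force: [-1.2, -0.7, -1.5]
width: -0.0004
gripper_force: 0.6
```

Run:
```python
from h import *
np.set_printoptions(precision=4,suppress=True)
s,c=cur();t=s["position"]+.173*c.as_matrix()[:,2]-H;print("tip rel hinge",t@X,t@Y,t[2],s["qpos"],s["contact_force"])
im=manip.get_image("scene");cv2.imwrite("pics/s3.png",cv2.resize(im[100:220,315:455,::-1],None,fx=4,fy=4,interpolation=cv2.INTER_CUBIC))
```

```text
tip rel hinge -0.13672051371946656 -0.0018233589617954044 0.10570822199335314 [ 0.5275 -0.0443  2.2694 -0.7084  0.2313 -0.7078] [-1.2421 -0.7482 -1.5292]
```

View pics/s3.png

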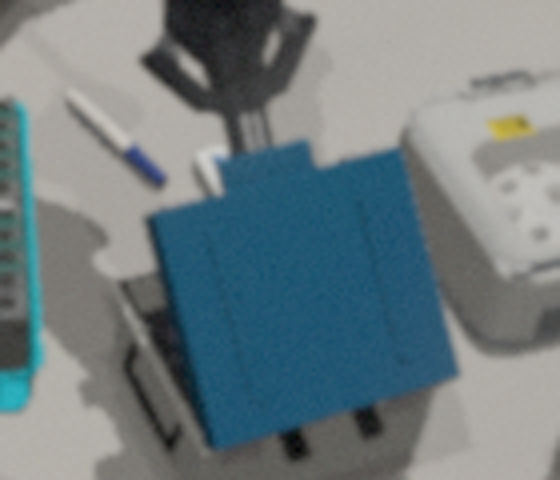

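The fingertips sit under the tab at crop (250,150), slightly left of the tab's middle at (267,155), and contact is starting. Next I follow the arc.

{"op": "carry_out", "data": {"linear": [[0.0095, 0.003, 0.0138], [0.0097, 0.003, 0.0136], [0.0106, 0.0033, 0.013], [0.011, 0.0034, 0.0125], [0.0116, 0.0036, 0.0118], [0.0123, 0.0038, 0.0112], [0.0129, 0.004, 0.0104], [0.0133, 0.0041, 0.0098]], "angular": [[0, 0, 0], [0, 0, 0], [0, 0, 0], [0, 0, 0], [0, 0, 0], [0, 0, 0], [0, 0, 0], [0, 0, 0]], "hand": [0, 0, 0, 0, 0, 0, 0, 0]}}

```text
clock: 3.7
position: [0.3674, 0.249, 0.369]
ee_rot: [0.361, -0.14, 0.92, 0.057]
contact_force: [-1.1, -1.1, -3.9]
width: 0.0001
gripper_force: 1.4
```

```bash
cat > st.py <<'E'
from h import *
np.set_printoptions(precision=4,suppress=True)
s,c=cur();t=s["position"]+.173*c.as_matrix()[:,2]-H;print("tip rel hinge",t@X,t@Y,t[2],np.hypot(t@X,t[2]),np.arctan2(t[2],-t@X),s["qpos"],s["contact_force"],s["clock"])
E
python3 st.py
```

```text
tip rel hinge -0.08995056198611621 -0.0018784561590923033 0.15227389564487395 0.17685712565934147 1.0372315794450264 [ 0.4936 -0.0402  2.1173 -0.3802  0.3475 -1.0689] [-1.1108 -1.0542 -3.945 ] 3.7
```

{"op": "carry_out", "data": {"linear": [[0.0163, 0.005, 0.0065], [0.0163, 0.005, 0.0055], [0.0163, 0.005, 0.0045], [0.0163, 0.005, 0.0035], [0.0163, 0.005, 0.0025], [0.0163, 0.005, 0.0015], [0.0163, 0.005, 0.0005], [0.0163, 0.005, 0]], "angular": [[0, 0, 0], [0, 0, 0], [0, 0, 0], [0, 0, 0], [0, 0, 0], [0, 0, 0], [0, 0, 0], [0, 0, 0]], "hand": [0, 0, 0, 0, 0, 0, 0, 0]}}

```text
clock: 4.37
position: [0.4343, 0.2699, 0.3827]
ee_rot: [0.363, -0.14, 0.919, 0.058]
contact_force: [-2.1, 0.4, 1.8]
width: -0.0002
gripper_force: 1.0
```

```bash
python3 st.py
python3 - <<'E'
from h import *
im=manip.get_image("scene");cv2.imwrite("pics/s4.png",cv2.resize(im[100:220,315:455,::-1],None,fx=4,fy=4,interpolation=cv2.INTER_CUBIC))
E
```

```text
tip rel hinge -0.019205689295387872 -0.0014718052770607512 0.16650934008783377 0.16761330149423365 1.4559607754775137 [ 0.4581  0.0491  1.9891 -0.2852  0.3692 -1.1879] [-2.0957  0.3763  1.8236] 4.3667
```

View pics/s4.png

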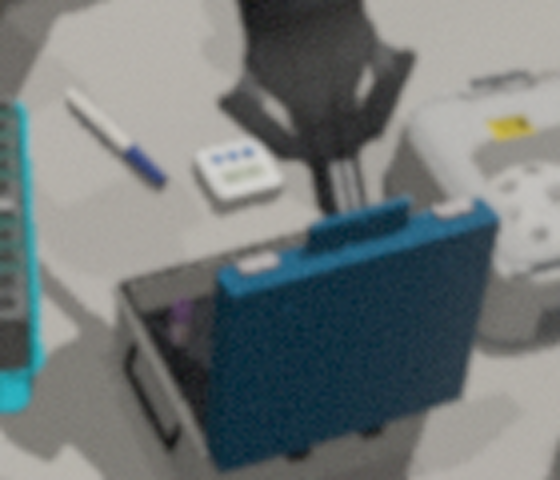

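The lid is nearly upright, with the fingers behind the tab at crop (340,210). Next I push it onto the stop.

{"op": "carry_out", "data": {"linear": [[0.016, 0.005, 0.001], [0.016, 0.005, 0], [0.016, 0.005, -0.001], [0.016, 0.005, -0.001], [0.016, 0.005, -0.002], [0.016, 0.005, -0.003], [0.016, 0.005, -0.004], [0.016, 0.005, -0.004]], "angular": [[0, 0, 0], [0, 0, 0], [0, 0, 0], [0, 0, 0], [0, 0, 0], [0, 0, 0], [0, 0, 0], [0, 0, 0]], "hand": [0, 0, 0, 0, 0, 0, 0, 0]}}

```text
clock: 5.08
position: [0.4982, 0.2898, 0.3753]
ee_rot: [0.363, -0.14, 0.919, 0.058]
contact_force: [-18.7, -4.0, 12.0]
width: -0.0001
gripper_force: 13.7
```

{"op": "carry_out", "data": {"linear": [[0.008, 0.0025, -0.002], [0, 0, 0], [0, 0, 0]], "angular": [[0, 0, 0], [0, 0, 0], [0, 0, 0]], "hand": [0, 0, 0]}}

```text
clock: 5.33
position: [0.4986, 0.2901, 0.3754]
ee_rot: [0.362, -0.14, 0.92, 0.057]
contact_force: [-24.7, -7.7, 14.5]
width: 0.0001
gripper_force: 14.3
```

```bash
python3 st.py
```

```text
tip rel hinge 0.04765880439196842 -0.001272451557313915 0.1587467374269259 0.16574645781966282 1.8624541284575944 [ 0.4351  0.1541  1.8844 -0.2422  0.3675 -1.2449] [-24.749   -7.6797  14.519 ] 5.3333
```

The lid is on its stop: 28 N at the lip and no further motion. Next I back away and go to hover over the reader.

{"op": "carry_out", "data": {"linear": [[-0.02, -0.006, 0.02], [-0.034, -0.01, 0.036], [-0.034, -0.01, 0.036], [-0.034, -0.01, 0.036]], "angular": [[0, 0, 0], [0, 0, 0], [0, 0, 0], [0, 0, 0]], "hand": [0, 0, 0, 0]}}

```text
clock: 5.67
position: [0.4404, 0.2728, 0.4396]
ee_rot: [0.364, -0.14, 0.919, 0.058]
contact_force: [1.0, -0.1, 0.7]
width: 0.0001
gripper_force: 0.0
```

```bash
python3 st.py
python3 - <<'E'
from h import *
np.set_printoptions(precision=4,suppress=True)
l,a=go(np.array([.543,-.070,.39]),rot(.67,np.pi/2))
print(l,l/16,a,a/16)
im=manip.get_image("scene");cv2.imwrite("pics/s5.png",im[:,:,::-1])
E
```

```text
tip rel hinge -0.012446124889522585 -0.0005075118642403583 0.22350805176814495 0.22385431697860408 1.5151684238393999 [ 0.4579  0.0071  1.878  -0.2068  0.5171 -1.2746] [ 0.9752 -0.0536  0.6565] 5.6667
[ 0.2052 -0.6856 -0.0992] [ 0.0128 -0.0429 -0.0062] [-4.4862  8.3497  4.3772] [-0.2804  0.5219  0.2736]
```

{"op": "carry_out", "data": {"linear": [[0.013, -0.043, -0.006], [0.013, -0.043, -0.006], [0.013, -0.043, -0.006], [0.013, -0.043, -0.006], [0.013, -0.043, -0.006], [0.013, -0.043, -0.006], [0.013, -0.043, -0.006], [0.013, -0.043, -0.006]], "angular": [[-0.28, 0.522, 0.274], [-0.28, 0.522, 0.274], [-0.28, 0.522, 0.274], [-0.28, 0.522, 0.274], [-0.28, 0.522, 0.274], [-0.28, 0.522, 0.274], [-0.28, 0.522, 0.274], [-0.28, 0.522, 0.274]], "hand": [0, 0.5, 1, 1, 1, 1, 1, 1]}}

```text
clock: 6.38
position: [0.4935, 0.0993, 0.4149]
ee_rot: [0.185, -0.24, 0.953, 0.029]
contact_force: [0.3, 0.2, 0.2]
width: 0.0834
gripper_force: 0.0
```

{"op": "carry_out", "data": {"linear": [[0.013, -0.043, -0.006], [0.013, -0.043, -0.006], [0.013, -0.043, -0.006], [0.013, -0.043, -0.006], [0.013, -0.043, -0.006], [0.013, -0.043, -0.006], [0.013, -0.043, -0.006], [0.013, -0.043, -0.006]], "angular": [[-0.28, 0.522, 0.274], [-0.28, 0.522, 0.274], [-0.28, 0.522, 0.274], [-0.28, 0.522, 0.274], [-0.28, 0.522, 0.274], [-0.28, 0.522, 0.274], [-0.28, 0.522, 0.274], [-0.28, 0.522, 0.274]], "hand": [1, 1, 1, 1, 1, 1, 1, 1]}}

```text
clock: 7.05
position: [0.5456, -0.073, 0.3904]
ee_rot: [-0.001, -0.329, 0.944, -0.001]
contact_force: [-0.2, -0.0, 0.2]
width: 0.0854
gripper_force: 0.0
```

{"op": "carry_out", "data": {"linear": [[0, 0, 0], [0, 0, 0]], "angular": [[0, 0, 0], [0, 0, 0]], "hand": [1, 1]}}

```text
clock: 7.22
position: [0.5457, -0.0724, 0.3899]
ee_rot: [-0.0, -0.328, 0.945, 0.0]
contact_force: [0.7, -0.4, -0.3]
width: 0.085
gripper_force: 0.0
```

```bash
cat >> h.py <<'E'
def wplane(s,c,u,v,z):
    p=manip.camera_params("wrist");E=p["hand_eye"];M=c.as_matrix()
    o=s["position"]+M@E[:3,3];d=M@E[:3,:3]@np.array([(u-p["cx"])/p["fx"],(v-p["cy"])/p["fy"],1]);return o+d*(z-o[2])/d[2]
E
python3 - <<'E'
from h import *
np.set_printoptions(precision=4,suppress=True)
s,c=cur();im=manip.get_image("wrist");print(s["position"],repr(c.as_quat()),s["clock"],s["qpos"])
np.save("w.npy",im)
l,a=go(np.array([.543,-.070,.39]),rot(.67,np.pi/2));print(l,a)
cv2.imwrite("pics/w1.png",im[:,:,::-1])
E
```

```text
[ 0.5457 -0.0724  0.3899] array([-0.328 ,  0.9447,  0.    , -0.0003]) 7.2167 [-0.2582  0.248   1.5818 -0.0003  1.3122 -2.4972]
[-0.0041  0.0031 -0.0002] [-0.005  -0.0081  0.011 ]
```

View pics/w1.png

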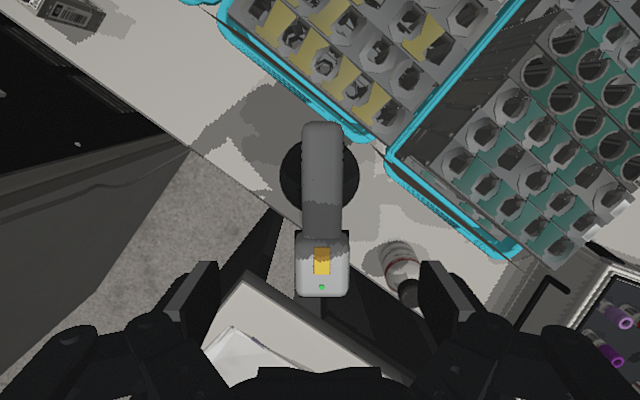

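The wrist view shows the reader upright in the image and aligned with the hand: handle end at (322,123), head-to-handle step at y≈232, head end at (322,297). The fingers are clear on both sides.

Run:
```python
from h import *
np.set_printoptions(precision=4,suppress=True)
s,c=cur()
t=wplane(s,c,322,123,.126);h=wplane(s,c,322.5,297,.134);st=wplane(s,c,322,236,.134)
print(t,h,st,np.linalg.norm((h-t)[:2]));y=np.arctan2(*(h-t)[1::-1]);print("yaw",y)
f=wplane(s,c,319,175,.006);print("foot",f)
x=np.array([np.cos(y),np.sin(y),0]);o=(t+66*x/1000+h-66*x/1000)/2;print("origin",o,"grip",o-.008*x)
g=o-.008*x;g[2]=.271
print(go(g,rot(y,np.pi/2)))
```

```text
[ 0.5013 -0.1052  0.126 ] [ 0.6018 -0.0248  0.134 ] [ 0.5627 -0.0564  0.134 ] 0.12869070293788096
yaw 0.6743364076572845
foot [ 0.5527 -0.0669  0.006 ]
origin [ 0.5516 -0.065   0.13  ] grip [ 0.5453 -0.07    0.13  ]
(array([ 0.0005,  0.0032, -0.2382]), array([-0.005 , -0.0081,  0.0652]))
```

{"op": "carry_out", "data": {"linear": [[0, 0.003, -0.04], [0, 0, -0.04], [0, 0, -0.04], [0, 0, -0.04], [0, 0, -0.04], [0, 0, -0.025], [0, 0, -0.013], [0, 0, 0]], "angular": [[0, 0, 0.06], [0, 0, 0], [0, 0, 0], [0, 0, 0], [0, 0, 0], [0, 0, 0], [0, 0, 0], [0, 0, 0]], "hand": [1, 1, 1, 1, 1, 1, 1, 1]}}

```text
clock: 7.93
position: [0.5437, -0.0688, 0.2705]
ee_rot: [-0.001, -0.331, 0.943, 0.001]
contact_force: [-0.2, 0.3, -0.1]
width: 0.0856
gripper_force: 0.0
```

{"op": "carry_out", "data": {"linear": [[0, 0, 0], [0, 0, 0], [0, 0, 0], [0, 0, 0], [0, 0, 0], [0, 0, 0], [0, 0, 0], [0, 0, 0]], "angular": [[0, 0, 0], [0, 0, 0], [0, 0, 0], [0, 0, 0], [0, 0, 0], [0, 0, 0], [0, 0, 0], [0, 0, 0]], "hand": [0.7, 0.55, 0.45, 0.38, 0.3, 0.2, 0.2, 0.2], "force": 40}}

```text
clock: 8.6
position: [0.5448, -0.0699, 0.2725]
ee_rot: [0.0, -0.331, 0.944, -0.001]
contact_force: [0.5, 0.4, 6.6]
width: 0.0294
gripper_force: 41.2
```

{"op": "carry_out", "data": {"linear": [[0, 0, 0.01], [0, 0, 0.02], [0, 0, 0.03], [0, 0, 0.04], [0, 0, 0.04], [0, 0, 0.04], [0, 0, 0.04], [0, 0, 0.03]], "angular": [[0, 0, 0], [0, 0, 0], [0, 0, 0], [0, 0, 0], [0, 0, 0], [0, 0, 0], [0, 0, 0], [0, 0, 0]], "hand": [0.2, 0.2, 0.2, 0.2, 0.2, 0.2, 0.2, 0.2]}}

```text
clock: 9.27
position: [0.5441, -0.0695, 0.3985]
ee_rot: [-0.0, -0.331, 0.944, -0.0]
contact_force: [1.0, 0.6, -1.0]
width: 0.0291
gripper_force: 40.3
```

```bash
python3 st.py
python3 - <<'E'
from h import *
s,c=cur();print(s["position"],s["width"],s["gripper_force"])
im=manip.get_image("wrist");im2=manip.get_image("scene")
cv2.imwrite("pics/w2.png",np.vstack([im[100:400,100:560],cv2.resize(im2[90:245,220:450],(460,300))])[:,:,::-1])
E
```

```text
tip rel hinge -0.1330893981424561 -0.3593232981715478 0.135540213097254 0.18995772493997243 0.7945213086377698 [-0.2538  0.2398  1.5712 -0.0005  1.3309 -2.4996] [ 1.0406  0.6123 -1.0432] 9.2667
[ 0.54411201 -0.06954169  0.39854019] 0.029136650129975718 40.33677577972412
```

View pics/w2.png

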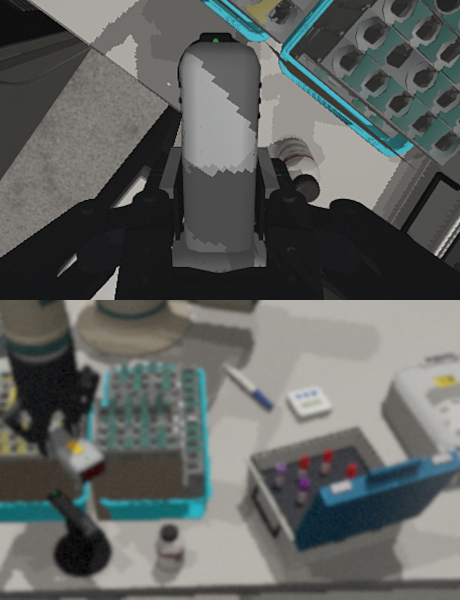

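The reader is held straight in the fingers (29 mm wide, 40 N). The stand is empty, and the lid stands open. Next I measure the label in the top view numerically.

Run:
```python
from h import *
np.set_printoptions(precision=4,suppress=True)
B=tip(1.85,.08,-.021);print("B",B,proj("top",B))
im=manip.get_image("top");u,v=proj("top",B).astype(int);np.save("top5.npy",im)
x0,y0=u-35,v-30;cr=im[y0:v+30,x0:u+35];hsv=cv2.cvtColor(cr,cv2.COLOR_RGB2HSV)
blue=((hsv[...,0]>95)&(hsv[...,0]<120)&(hsv[...,1]>110)).astype(np.uint8)
wh=((hsv[...,1]<60)&(hsv[...,2]>110)).astype(np.uint8)
for nm,m in(("blue",blue),("white",wh)):
    n,l,s,c=cv2.connectedComponentsWithStats(m)
    for i in range(1,n):
        if s[i,4]>12:print(nm,s[i,:2]+[x0,y0],s[i,2:],c[i]+[x0,y0],cv2.minAreaRect(np.argwhere(l==i)[:,::-1].astype(np.float32)))
g=cv2.cvtColor(cr,cv2.COLOR_RGB2GRAY)
for r in range(16,46):print(r+y0,"".join("%4d"%k for k in g[r,10:62:1]))
print(x0+10)
```

```text
B [0.6053 0.3255 0.1611] [228.2996 169.4021]
blue [193 145] [ 70  52 874] [226.0812 170.46  ] ((33.349998474121094, 32.04999923706055), (38.26355743408203, 67.67274475097656), 71.56504821777344)
white [193 139] [ 70  15 847] [224.5714 144.8371] ((34.5, 7.0), (14.0, 69.0), 90.0)
white [239 148] [ 8  6 29] [242.5517 150.7931] ((49.60000228881836, 11.799999237060547), (3.1622774600982666, 8.221921920776367), 71.56504821777344)
white [198 154] [  62   36 1001] [229.7522 172.4106] ((35.45000457763672, 33.35000228881836), (21.81971549987793, 58.818359375), 71.56504821777344)
white [193 164] [ 8  6 29] [196.2069 166.7241] ((3.250000476837158, 27.750003814697266), (3.4785051345825195, 7.589465618133545), 71.56504821777344)
white [193 181] [ 17  18 182] [198.4725 191.7033] ((8.0, 50.5), (17.0, 16.0), 90.0)
155   46  48  45  45  45  44  42  38  36  37  42  52  56  67  76  81  81  79  77  68  55  51  52  50  49  49  51  48  39  60  76  79  78  80  75  71  79  67  64  66  72  97  98 101 128 129 131 133 131  73  52  34
156   30  29  30  31  28  31  31  35  47  51  60  78  83  83  81  79  68  53  
[... 5402 characters left out ...]
5  73  74  76  76  77  76  77  78  77  77  80  76  86  96
182   89 102 130 140 140 138 137 138 138 138 138 138 138 138 139 138 138 138 138 138 138 138 139 139 139 139 141 141 132 133 129  96  85  81  73  76  73  74  75  77  78  77  77  77  76  79  77  75  87  80  90  98
183   60  90 101 138 140 139 138 139 137 137 138 138 138 139 139 138 138 138 139 139 138 140 140 141 141 132 135 129  96  87  77  74  74  75  75  75  76  75  77  76  79  77  77  78  75  79  78  67  84  75  68  74
184   38  71  98 131 141 141 138 139 138 138 138 138 138 137 138 139 138 138 140 140 142 142 132 135 129  98  99  81  75  75  73  74  75  76  75  77  78  76  77  79  77  75  71  78  63  54  75  81  77  72 105 120
203
```

The black bars are centred near (226.5,169.3) in the top view and the prediction was (228.3,169.4). That gives a barcode middle of about (0.606, 0.329, 0.163).

```bash
cat >> h.py <<'E'
B=np.array([.606,.329,.163])
def scan(dist,p=.27):
    r=np.cos(p)*X-np.sin(p)*Z; n=np.sin(p)*X+np.cos(p)*Z
    return B-(dist+.0764)*r+.1545*n, rot(yaw,np.pi/2+p)
E
python3 - <<'E'
from h import *
np.set_printoptions(precision=4,suppress=True)
p,r=scan(.16);l,a=go(p,r);print(p,l,a,a/16); print((scan(.1)[0]-p)/.5)
E
```

```text
[0.4277 0.2738 0.375 ] [-0.2331  0.6869 -0.0454] [-1.5798  3.0068 -4.662 ] [-0.0987  0.1879 -0.2914]
[ 0.1105  0.0342 -0.032 ]
```

{"op": "carry_out", "data": {"linear": [[-0.02, 0.02, 0], [-0.024, 0.036, 0], [-0.024, 0.036, 0], [-0.024, 0.036, 0], [-0.024, 0.036, 0], [-0.024, 0.036, 0], [-0.024, 0.04, 0], [-0.024, 0.04, 0]], "angular": [[-0.1, 0.19, -0.29], [-0.1, 0.19, -0.29], [-0.1, 0.19, -0.29], [-0.1, 0.19, -0.29], [-0.1, 0.19, -0.29], [-0.1, 0.19, -0.29], [-0.1, 0.19, -0.29], [-0.1, 0.19, -0.29]], "hand": [0.2, 0.2, 0.2, 0.2, 0.2, 0.2, 0.2, 0.2]}}

```text
clock: 10.08
position: [0.449, 0.0711, 0.395]
ee_rot: [-0.07, -0.241, 0.968, -0.01]
contact_force: [0.1, 1.0, -1.7]
width: 0.0292
gripper_force: 40.3
```

{"op": "carry_out", "data": {"linear": [[-0.015, 0.06, 0], [-0.01, 0.06, 0], [-0.01, 0.06, -0.005], [-0.01, 0.06, -0.01], [0, 0.055, -0.01], [0, 0.05, -0.01], [0, 0.04, -0.01], [0, 0.022, 0]], "angular": [[-0.1, 0.19, -0.29], [-0.1, 0.19, -0.29], [-0.1, 0.19, -0.29], [-0.1, 0.19, -0.29], [-0.1, 0.19, -0.29], [-0.1, 0.19, -0.29], [-0.1, 0.19, -0.29], [-0.1, 0.19, -0.29]], "hand": [0.2, 0.2, 0.2, 0.2, 0.2, 0.2, 0.2, 0.2]}}

```text
clock: 10.75
position: [0.4269, 0.2758, 0.3714]
ee_rot: [-0.138, -0.149, 0.979, -0.02]
contact_force: [-0.3, 0.1, -2.2]
width: 0.0295
gripper_force: 40.3
```

Run:
```python
from h import *
np.set_printoptions(precision=4,suppress=True)
s,c=cur();print(s["position"],s["qpos"],s["width"],s["contact_force"],s["clock"])
p,r=scan(.1);print(*go(p,r))
```

```text
[0.4269 0.2758 0.3714] [ 0.4231  0.278   1.606   0.0354  1.5349 -1.4561] 0.029454772383576487 [-0.2655  0.1053 -2.174 ] 10.75
[ 0.112   0.0303 -0.0249] [ 0.0098 -0.121  -0.0237]
```

Move in and hold for about 1.7 s.

{"op": "carry_out", "data": {"linear": [[0.02, 0.005, -0.005], [0.025, 0.007, -0.005], [0.025, 0.007, -0.005], [0.02, 0.006, -0.005], [0.015, 0.004, -0.005], [0.007, 0.001, 0], [0, 0, 0], [0, 0, 0]], "angular": [[0, -0.1, 0], [0, 0, 0], [0, 0, 0], [0, 0, 0], [0, 0, 0], [0, 0, 0], [0, 0, 0], [0, 0, 0]], "hand": [0.2, 0.2, 0.2, 0.2, 0.2, 0.2, 0.2, 0.2]}}

```text
clock: 11.42
position: [0.4839, 0.2884, 0.3615]
ee_rot: [-0.132, -0.148, 0.98, -0.02]
contact_force: [0.0, -0.0, -1.2]
width: 0.0293
gripper_force: 40.4
```

{"op": "carry_out", "data": {"linear": [[0, 0, 0], [0, 0, 0], [0, 0, 0], [0, 0, 0], [0, 0, 0], [0, 0, 0], [0, 0, 0], [0, 0, 0]], "angular": [[0, 0, 0], [0, 0, 0], [0, 0, 0], [0, 0, 0], [0, 0, 0], [0, 0, 0], [0, 0, 0], [0, 0, 0]], "hand": [0.2, 0.2, 0.2, 0.2, 0.2, 0.2, 0.2, 0.2]}}

```text
clock: 12.08
position: [0.4838, 0.2889, 0.3616]
ee_rot: [-0.131, -0.149, 0.98, -0.02]
contact_force: [0.1, 0.4, -1.4]
width: 0.0293
gripper_force: 40.4
```

{"op": "carry_out", "data": {"linear": [[0, 0, 0], [0, 0, 0], [0, 0, 0], [0, 0, 0], [0, 0, 0], [0, 0, 0], [0, 0, 0], [0, 0, 0]], "angular": [[0, 0, 0], [0, 0, 0], [0, 0, 0], [0, 0, 0], [0, 0, 0], [0, 0, 0], [0, 0, 0], [0, 0, 0]], "hand": [0.2, 0.2, 0.2, 0.2, 0.2, 0.2, 0.2, 0.2]}}

```text
clock: 12.75
position: [0.4838, 0.2888, 0.3615]
ee_rot: [-0.131, -0.149, 0.98, -0.02]
contact_force: [0.4, -1.2, -1.4]
width: 0.0294
gripper_force: 40.4
```

Run:
```python
from h import *
np.set_printoptions(precision=4,suppress=True)
s,c=cur();print(s["position"],s["clock"],*go(*scan(.1)))
w=cv2.resize(manip.get_image("wrist"),(400,250));sc=manip.get_image("scene");tp=manip.get_image("top")
a=cv2.resize(sc[90:240,300:460],(400,375));b=cv2.resize(tp[130:250,180:308],(400,375))
cv2.imwrite("pics/scan.png",np.vstack([np.hstack([a,b]),np.hstack([w[:225],w[:225]*0])])[:,:,::-1])
```

```text
[0.4838 0.2888 0.3615] 12.75 [-0.0018  0.0042 -0.0052] [-0.0032  0.0402 -0.016 ]
```

View pics/scan.png

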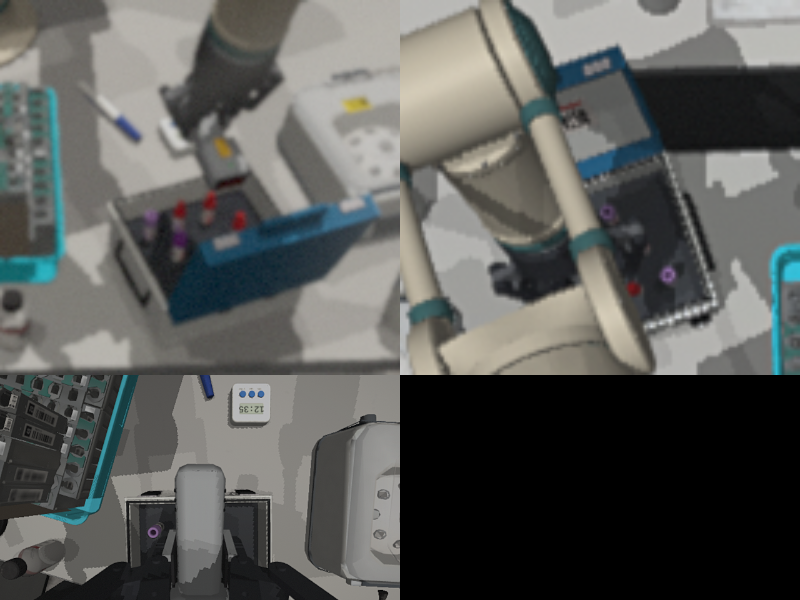

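The views show the reader pointing squarely at the lid's inside. In the wrist view the case spans x 127–271 and the reader is at 200, so it is centred sideways. I check the bar height numerically from the earlier top image.

Run:
```python
from h import *
np.set_printoptions(precision=4,suppress=True)
im=np.load("top5.npy");g=cv2.cvtColor(im,cv2.COLOR_RGB2GRAY)
hs=cv2.cvtColor(im,cv2.COLOR_RGB2HSV)
m=np.zeros_like(g);m[161:178,211:243]=1
dk=(m>0)&(g<113)&~((hs[...,0]>95)&(hs[...,0]<125)&(hs[...,1]>90))
red=dk&((hs[...,0]<12)|(hs[...,0]>168))&(hs[...,1]>80)
bl=dk&(g<85)&~red
for nm,k in(("red",red),("bars",bl)):
    pts=np.argwhere(k)[:,::-1].astype(np.float32)
    if len(pts)<4: continue
    rc=cv2.minAreaRect(pts);print(nm,len(pts),pts.mean(0),rc)
    for u,v in(pts.mean(0),rc[0]):
        th=1.85;o,d=ray("top",u,v);n=np.sin(th)*X+np.cos(th)*Z;P0=H+.021*n
        P=o+d*((P0-o)@n)/(d@n);print(P,"along lid",(P-P0)@(-np.cos(th)*X+np.sin(th)*Z),"lat",(P-P0)@Y)
s,c=cur();M=c.as_matrix();r=-M[:,0];n=-M[:,2];W=s["position"]+.0764*r-.1545*n;v=P-W
print("bar in window frame",v@r,v@M[:,1],v@n)
```

```text
red 29 [225.6552 166.3448] ((225.0, 166.5), (1.254714012145996, 23.08673858642578), 72.47443389892578)
[0.6099 0.329  0.1799] along lid 0.0995345395191172 lat 0.0020520406015142353
[0.6094 0.3309 0.1802] along lid 0.09981292836861334 lat 0.0039587299125168176
bars 100 [226.31 169.36] ((226.1000213623047, 166.8000030517578), (12.332881927490234, 25.61444854736328), 71.56504821777344)
[0.6048 0.3306 0.1645] along lid 0.08347197873389953 lat 0.005072077614030292
[0.6092 0.3284 0.1771] along lid 0.0965839290072128 lat 0.0016201133154654431
bar in window frame 0.0990993161569774 0.0006775206873875895 0.011216885934584545
```

The aim is good: about 0.10 m away, with errors of a few mm, held for over 1.3 s. Next I carry the reader back.

{"op": "carry_out", "data": {"linear": [[-0.02, -0.006, 0.01], [-0.03, -0.009, 0.01], [-0.03, -0.009, 0.012], [-0.02, -0.025, 0.012], [-0.005, -0.045, 0.012], [0, -0.055, 0.01], [0, -0.055, 0.005], [0, -0.055, 0]], "angular": [[0, 0, 0], [0, 0, 0], [0.1, -0.2, 0.3], [0.1, -0.2, 0.3], [0.1, -0.2, 0.3], [0.1, -0.2, 0.3], [0.1, -0.2, 0.3], [0.1, -0.2, 0.3]], "hand": [0.2, 0.2, 0.2, 0.2, 0.2, 0.2, 0.2, 0.2]}}

```text
clock: 13.57
position: [0.4302, 0.1584, 0.3982]
ee_rot: [-0.078, -0.222, 0.972, -0.013]
contact_force: [-0.0, 0.2, -1.2]
width: 0.0295
gripper_force: 40.4
```

Run:
```python
from h import *
np.set_printoptions(precision=4,suppress=True)
s,c=cur();print(s["position"]);l,a=go(np.array([.5448,-.0699,.36]),rot(.675,np.pi/2));print(l,l/12,a,a/12)
```

```text
[0.4302 0.1584 0.3982]
[ 0.2293 -0.4565 -0.0764] [ 0.0191 -0.038  -0.0064] [ 0.9631 -1.7315  2.8206] [ 0.0803 -0.1443  0.2351]
```

{"op": "carry_out", "data": {"linear": [[0.02, -0.045, 0], [0.02, -0.045, 0], [0.02, -0.045, 0], [0.02, -0.04, 0], [0.02, -0.04, 0], [0.02, -0.04, 0], [0.02, -0.04, 0], [0.02, -0.04, 0]], "angular": [[0.08, -0.144, 0.235], [0.08, -0.144, 0.235], [0.08, -0.144, 0.235], [0.08, -0.144, 0.235], [0.08, -0.144, 0.235], [0.08, -0.144, 0.235], [0.08, -0.144, 0.235], [0.08, -0.144, 0.235]], "hand": [0.2, 0.2, 0.2, 0.2, 0.2, 0.2, 0.2, 0.2]}}

```text
clock: 14.23
position: [0.5106, -0.0089, 0.3975]
ee_rot: [-0.027, -0.295, 0.955, -0.004]
contact_force: [0.1, 0.2, -1.8]
width: 0.029
gripper_force: 40.4
```

{"op": "carry_out", "data": {"linear": [[0.02, -0.04, 0], [0.02, -0.035, 0], [0.02, -0.03, -0.03], [0.01, -0.016, -0.03], [0, 0, -0.016], [0, 0, 0], [0, 0, 0]], "angular": [[0.08, -0.144, 0.235], [0.08, -0.144, 0.235], [0.08, -0.144, 0.235], [0.08, -0.144, 0.235], [0, 0, 0], [0, 0, 0], [0, 0, 0]], "hand": [0.2, 0.2, 0.2, 0.2, 0.2, 0.2, 0.2]}}

```text
clock: 14.82
position: [0.5454, -0.068, 0.3589]
ee_rot: [-0.002, -0.33, 0.944, 0.001]
contact_force: [-0.9, 0.1, -1.4]
width: 0.0294
gripper_force: 40.3
```

Run:
```python
from h import *
np.set_printoptions(precision=4,suppress=True)
s,c=cur();print(s["position"],s["width"]);l,a=go(np.array([.5448,-.0699,.2745]),rot(.675,np.pi/2));print(l,a)
```

```text
[ 0.5454 -0.068   0.3589] 0.029436653410570616
[-0.0012 -0.0039 -0.1688] [ 0.0008 -0.0578  0.0314]
```

{"op": "carry_out", "data": {"linear": [[-0.001, -0.004, -0.04], [0, 0, -0.04], [0, 0, -0.035], [0, 0, -0.028], [0, 0, -0.018], [0, 0, -0.008], [0, 0, 0], [0, 0, 0]], "angular": [[0, -0.058, 0.03], [0, 0, 0], [0, 0, 0], [0, 0, 0], [0, 0, 0], [0, 0, 0], [0, 0, 0], [0, 0, 0]], "hand": [0.2, 0.2, 0.2, 0.2, 0.2, 0.2, 0.2, 0.2]}}

```text
clock: 15.48
position: [0.5461, -0.0704, 0.2755]
ee_rot: [0.002, -0.331, 0.943, -0.001]
contact_force: [0.6, 0.2, -1.2]
width: 0.0292
gripper_force: 40.4
```

{"op": "carry_out", "data": {"linear": [[0, 0, -0.002], [0, 0, -0.002], [0, 0, 0], [0, 0, 0]], "angular": [[0, 0, 0], [0, 0, 0], [0, 0, 0], [0, 0, 0]], "hand": [0.2, 0.2, 0.2, 0.2]}}

```text
clock: 15.82
position: [0.5459, -0.0707, 0.2729]
ee_rot: [0.001, -0.331, 0.944, -0.001]
contact_force: [-0.4, -0.7, -0.9]
width: 0.0292
gripper_force: 40.4
```

Not touching yet. I lower it in fine steps.

{"op": "carry_out", "data": {"linear": [[0, 0, -0.0015], [0, 0, 0], [0, 0, 0]], "angular": [[0, 0, 0], [0, 0, 0], [0, 0, 0]], "hand": [0.2, 0.2, 0.2]}}

```text
clock: 16.07
position: [0.5459, -0.0707, 0.2725]
ee_rot: [0.001, -0.331, 0.944, -0.001]
contact_force: [-1.4, 0.8, 4.3]
width: 0.0293
gripper_force: 41.0
```

{"op": "carry_out", "data": {"linear": [[0, 0, -0.0015], [0, 0, 0], [0, 0, 0]], "angular": [[0, 0, 0], [0, 0, 0], [0, 0, 0]], "hand": [0.2, 0.2, 0.2]}}

```text
clock: 16.32
position: [0.5459, -0.0707, 0.2725]
ee_rot: [0.001, -0.331, 0.944, -0.001]
contact_force: [-3.1, 1.2, 9.8]
width: 0.0296
gripper_force: 41.7
```

The reader is on the rail. I take off some preload, open slowly and rise.

{"op": "carry_out", "data": {"linear": [[0, 0, 0.0015], [0, 0, 0], [0, 0, 0], [0, 0, 0], [0, 0, 0], [0, 0, 0], [0, 0, 0], [0, 0, 0]], "angular": [[0, 0, 0], [0, 0, 0], [0, 0, 0], [0, 0, 0], [0, 0, 0], [0, 0, 0], [0, 0, 0], [0, 0, 0]], "hand": [0.3, 0.36, 0.42, 0.5, 0.6, 0.7, 0.85, 1], "force": 20}}

```text
clock: 16.98
position: [0.5458, -0.0707, 0.2717]
ee_rot: [0.001, -0.331, 0.944, -0.001]
contact_force: [0.7, 0.5, 0.0]
width: 0.0814
gripper_force: 0.0
```

{"op": "carry_out", "data": {"linear": [[0, 0, 0], [0, 0, 0], [0, 0, 0.01], [0, 0, 0.02], [0, 0, 0.04], [0, 0, 0.06], [0, 0, 0.07], [0, 0, 0.04]], "angular": [[0, 0, 0], [0, 0, 0], [0, 0, 0], [0, 0, 0], [0, 0, 0], [0, 0, 0], [0, 0, 0], [0, 0, 0]], "hand": [1, 1, 1, 1, 1, 1, 1, 1]}}

```text
clock: 17.65
position: [0.5463, -0.0708, 0.3964]
ee_rot: [0.003, -0.331, 0.944, -0.002]
contact_force: [0.6, -0.3, 0.2]
width: 0.0858
gripper_force: 0.0
```

{"op": "carry_out", "data": {"linear": [[0, 0, 0], [0, 0, 0], [0, 0, 0]], "angular": [[0, 0, 0], [0, 0, 0], [0, 0, 0]], "hand": [1, 1, 1]}}

```text
clock: 17.9
position: [0.5453, -0.0705, 0.3915]
ee_rot: [0.001, -0.331, 0.944, -0.001]
contact_force: [-0.0, 0.1, -1.3]
width: 0.0855
gripper_force: 0.0
```

Run:
```python
from h import *
np.set_printoptions(precision=4,suppress=True)
s,c=cur();print(s["position"],s["width"],s["contact_force"],s["clock"])
im=manip.get_image("wrist").astype(float);old=np.load("w.npy").astype(float)
# reader: bright low-saturation column profile
hsv=cv2.cvtColor(im.astype(np.uint8),cv2.COLOR_RGB2HSV)
yl=lambda I:(lambda h:np.argwhere((h[...,0]>15)&(h[...,0]<30)&(h[...,1]>120)&(h[...,2]>120)&(np.arange(640)[None]>280)&(np.arange(640)[None]<370)&(np.arange(400)[:,None]>200)).mean(0))(cv2.cvtColor(I.astype(np.uint8),cv2.COLOR_RGB2HSV))
print("yellow",yl(im),yl(old)); print("shift",np.abs(im-old)[110:300,290:355].mean())
v,u=yl(im);print(wplane(s,c,u,v,.134))
sc=manip.get_image("scene");o=cv2.imread("pics/s5.png")[:,:,::-1]
for nm,(a,b,x,y) in dict(reader=(170,235,235,280),dye=(205,230,295,315),buf=(185,225,455,485),rack=(205,232,120,178),lid=(140,205,350,440)).items():
    print(nm,np.abs(sc[a:b,x:y].astype(float)-o[a:b,x:y]).mean())
```

```text
[ 0.5453 -0.0705  0.3915] 0.08552909718822711 [-0.0299  0.146  -1.2651] 17.9
yellow [259.3478 317.4348] [260.5 321.5]
shift 14.33970310391363
[ 0.5806 -0.0461  0.134 ]
reader 17.68900284900285
dye 7.1193333333333335
buf 1.7425
rack 2.016177096636867
lid 5.377834757834758
```

Run:
```python
from h import *
a=np.load("top5.npy").astype(float);b=manip.get_image("top").astype(float)
print("lid",np.abs(a-b)[150:185,200:260].mean())
t0=cv2.imread("pics/top0.png")[:,:,::-1].astype(float)
print("dye cap",np.abs(t0-b)[176:196,308:328].mean(),"buf",np.abs(t0-b)[180:206,160:185].mean())
print("clock",manip.get_state()["clock"]);print(manip.sign_off())
```

```text
lid 0.7541269841269841
dye cap 5.1241666666666665 buf 4.975384615384615
clock 18.05
the job is handed in; nothing more can be done
None
```

The job is handed in at about 18 s of robot time: the lid was pushed onto its stop, the reader was held about 10 cm in front of the barcode for over 1.3 s, then laid back on its stand within a few mm of where it lay. The bottles and rack showed no sign of moving in the images, and the sign-off returned no verdict.

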